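# Find the bar under the well cover and stand the jar on it

## Task

A loose support bar lies hidden somewhere under the springy slatted cover of the steel food well. First find it by pressing gently along the cover with the fingertips until a push of about 6 N meets something hard instead of sinking in; then stand the red-lidded jar upright on the cover, centred over that bar so that the slats do not sag under it, and let go. Never press hard enough to dent the cover, never let the jar sink into the cover where nothing supports it, and leave the other things alone.

Things in the scene. Friction and masses are not known exactly. Their poses are not given: they have to be found in the camera images.
- well: Brushed-steel food well fixed on the counter: box 240 mm along its x, 374 mm along its y, 80 mm high; origin at the centre of its underside, z up; turned a little. Its rim is 14 mm wide. Inside the rim lie 23 white plastic slats, each along the well's x, 15 mm wide, side by side along y (-172 to +172 mm), their tops 78 mm above the origin. The cover dents at 25 N.
- cover_mid (a point): Centre of the slats' top face. Each slat sits on its own springs (about 0.15 N per mm, up to 30 mm): closed fingers, covering 2 to 4 slats, feel 0.3 to 0.7 N per mm and sink 8 mm or more at 6 N. One unseen steel bar, 28 mm wide, lies below, parallel to the slats, over all their length; its middle is at well y -120 to +120 mm. Slats that overlap it give 1 mm, then are hard (8 N per mm).
- cover_left (a point): Middle of the slat cover's end edge at well y = +172 mm, on the slats' top (the search line runs from here to cover_right). The jar set down off the bar sinks 5 mm or more or leans; with its axis within 10 mm of the bar's middle line it sinks only about 2 mm and stays level.
- cover_right (a point): Middle of the slat cover's other end edge, at well y = -172 mm, on the slats' top.
- jar_center (a point): Centre (half-way up, on the axis) of the loose preserve jar to be moved: amber honey glass, paper label, red lid, round, 64 mm diameter, 80 mm tall, about 0.5 to 0.7 kg; z along its axis. Stands on the counter to the left or right of the well; its foot is 40 mm below this point.
- oil_center (a point): Centre of a bystander: green oil bottle with black cap, 60 mm diameter, 170 mm tall, standing on the other side of the well.
- ramekin_center (a point): Centre of a bystander: white ceramic bowl, 80 mm across, 45 mm high, beyond the well.
- tin_center (a point): Centre of a bystander: yellow-banded spice tin, 60 mm diameter, 70 mm high, beyond the well.

How it is judged:
By the outcome, as a careful person would: the job done as asked, in the order asked, and still so for the second after the job is handed in, with the robot touching nothing.
It also fails if it takes over 72 s, if anything falls off the work surface, if the arm or the gripper's body presses on something with over 40 N, if the wrist force passes 120 N, or if a joint passes its speed limit or range.

## Robot

A 7-joint arm with a two-finger parallel gripper is mounted at the origin on the work surface. World frame = base frame: x ahead of the robot, y to its left, z up, the work surface at z = 0. Lengths are in m, angles in rad, forces in N, time in s.
With the tool pointing down it reaches from about 0.4 to 0.85 m from the base axis. Payload 10.4 kg.
Tool frame: the origin (TCP) lies at the very end of the fingers, on their centre line; the grasp point (between the pads) lies 19 mm behind it; x points along the fingers, y is the direction in which the jaws open and shut, and the axes are right-handed (so a half turn about x gives the same grasp; the last joint's range is limited). The gripper opens to 85 mm and grips with 20 to 120 N. Pads are 22 mm wide; open, the fingers measure 114 mm over their backs; the gripper's body (76 mm by 85 mm) begins 54 mm behind the grasp point. The pads swing forward as they close: fully open they stand 13 mm farther back than shut.
Start: joints at [1.228, 0.332, -0.065, 1.46, 0.022, 1.35, -0.088], TCP at [0.197, -0.593, 0.231] pointing down, gripper open.
Joint ranges: [-2.6, 2.6], [-0.5, 2.12], [-1.47, 1.34], [0.16, 2.42], [-1.27, 4.41], [0.06, 2.06], [-2.6, 2.6]. Speed limits (rad/s): [2.22, 2.22, 2.79, 2.79, 3.14, 3.14, 3.14].

## Interface

Orientations are given as a unit quaternion [x, y, z, w].
In Python, from workcell import monitor, camera, ticket, regions_of gives the robot as it stands.
- The arm moves only by the tool step_arm, never from a script. Its argument "increments" is a list of rows, each a list of 5 numbers: the finger opening in m, from 0 to 0.0854, then the shift along the world's x, y, z in m, then the turn about the world's z in rad. A call has 1 to 12 rows; each row shifts and turns the commanded pose from where the row before left it; what a row does not reach is not made up. A row lasts 1/12 s, in which the tool goes at most 41.7 mm and 7.16 degrees, less where a joint would pass 70% of its speed; a pose out of reach is approached as far as the arm can. A call with a gripper value outside its range is refused whole. The fingers move at their own pace and stop on an object; "force" is the grip in N (left out, the last holds). Time passes only in rows, so rows that do not move let the fingers close. It gives the time, the measured TCP pose, the force and the opening at its end, in the units of the state.
- monitor.get_obs(): the state, without advancing time (a new reading comes with each control period).
- camera(name): name is "scene" or "top"; returns a dict with "color" (420x560x3 uint8, red, green, blue), "range_z" (420x560 float32, m along the optical axis (not along the pixel's ray), 0 where there is no reading), "fx", "fy", "cx", "cy" (pixels), "cam_to_world" (4x4, takes a point from camera to world coordinates). Camera axes: x right, y up, looking along -z (the intrinsics and any distortion apply to the point x, -y, -z); pixel columns grow to the right and rows downward; lengths in m; the calibration is good to about 2 mm. A picture is of the moment at which its call begins.
- ticket.hand_in(): hands the job in, once; it reports no verdict.
Trained networks look in a picture, given as the dict that the camera call returned (one of the last four; its "shot" number tells which), for a name from the list of things; names that differ only in an ending like _2 or _b are one class to them, and where a whole thing is asked for, a point or a joint stands for the part that bears it (a point fixed in the world has none). Each returns a list of dicts, best first, with "p" (0 to 1); they miss things now and then, are a little off and sometimes report something else, mostly with a low value. They report only what shows in the picture. A call takes as long as a camera call.
- regions_of(picture, query): "region" (420x560 bool, what is visible of it) and "centre" ([row, column] in pixels, amid what is visible of it).
The state is a dict: "clock": time; "joint_pos": joint angles; "joint_velocities": joint speeds; "tau": joint torques, N m; "position": TCP position; "ee_rot": TCP orientation; "ft_force": force on the tool from outside, world axes, zero at the start; "torque": the same for the moment, N m; "grip_width": opening from 0.0 (shut) to 1.0 (fully open).
Only numpy, scipy, OpenCV 4.12 (cv2) and the standard library are available. Lean on these libraries where they do the work, as an engineer would, in place of code of your own. Each camera call takes 0.05 s, during which the arm holds its last target. There are 200 camera calls.

## Working session

There is one attempt and no reset: what is moved stays moved. The work goes in short steps, Python scripts to look and compute and a tool call to move; the robot and the scene stay as the last step left them, time stands still between calls to the robot, and variables do not carry over. Pictures are saved under pics/ and viewed, about 8 in all and at most 12, crops included, and the job is handed in when it is done.

Besides the shell and the picture viewer there is one more tool, called after "Call:" as name(argument=value, ...), one argument or row to a line, values as JSON. step_arm: Moves the arm, as the interface text tells. Its arguments: {"type":"object","properties":{"increments":{"type":"array"},"force":{"type":"number"}},"required":["increments"]}

```bash
mkdir -p pics; cat > h.py <<'E'
import numpy as np, cv2
from workcell import monitor, camera, ticket, regions_of
def world(p,mask=None):
    z=p["range_z"]; v,u=np.indices(z.shape)
    P=np.stack([(u-p["cx"])/p["fx"]*z,-(v-p["cy"])/p["fy"]*z,-z,np.ones_like(z)],-1)@np.array(p["cam_to_world"]).T
    return P[...,:3]
def save(p,n): cv2.imwrite("pics/"+n,p["color"][...,::-1])
E
python3 - <<'E'
from h import *
o=monitor.get_obs(); print({k:np.round(v,3) for k,v in o.items()})
ims=[]
for n in("scene","top"):
    p=camera(n); ims.append(p["color"]); W=world(p); print(n,[k for k in p], np.round(p["cam_to_world"],3).tolist())
    for q in("well","jar_center","oil_center","ramekin_center","tin_center"):
        for r in regions_of(p,q)[:2]:
            m=r["region"]&(p["range_z"]>0); w=W[m]
            print(q,round(r["p"],2),np.round(r["centre"]),m.sum(),np.round(np.percentile(w,[2,50,98],axis=0),3).tolist() if m.sum() else None)
            if q=="well" and n=="top":
                s=w[(w[:,2]>.07)&(w[:,2]<.09)]; print("rect",len(s),cv2.minAreaRect(s[:,:2].astype(np.float32)*1000),np.median(s[:,2]))
            if n=="top" and q!="well":
                t=w[w[:,2]>np.percentile(w[:,2],95)-.006]; print("  top",cv2.minEnclosingCircle(t[:,:2].astype(np.float32)*1000),np.median(t[:,2]))
a=np.vstack(ims); 
cv2.imwrite("pics/a.png",cv2.resize(np.hstack(ims),(800,300))[...,::-1]); cv2.imwrite("pics/top.png",ims[1][...,::-1])
E
```

```text
{'clock': np.float64(0.0), 'joint_pos': array([ 1.228,  0.333, -0.065,  1.461,  0.022,  1.35 , -0.089]), 'joint_velocities': array([-0.   ,  0.001, -0.   , -0.001,  0.002,  0.   ,  0.001]), 'tau': array([ 0.0000e+00, -6.2544e+01,  4.9000e-02, -3.9159e+01,  1.6000e-02,
        1.0000e-02,  0.0000e+00]), 'position': array([ 0.196, -0.593,  0.231]), 'ee_rot': array([-0.698, -0.113,  0.698, -0.112]), 'ft_force': array([-0.192, -0.211, -0.173]), 'torque': array([ 0.002, -0.004, -0.008]), 'grip_width': np.float64(1.003)}
scene ['color', 'range_z', 'fx', 'fy', 'cx', 'cy', 'cam_to_world', 'shot'] [[-0.779, -0.548, 0.303, 0.878], [0.627, -0.675, 0.39, 0.343], [-0.009, 0.494, 0.869, 0.812], [0.0, 0.0, 0.0, 1.0]]
well 0.74 [ 86. 218.] 1238 [[0.507, -0.375, 0.003], [0.541, -0.343, 0.094], [0.562, -0.33, 0.171]]
well 0.73 [197. 319.] 19547 [[0.415, -0.169, 0.007], [0.547, 0.04, 0.079], [0.653, 0.196, 0.082]]
jar_center 0.74 [300. 465.] 1398 [[0.448, 0.34, 0.009], [0.486, 0.367, 0.079], [0.502, 0.395, 0.083]]
jar_center 0.57 [198. 318.] 19273 [[0.416, -0.168, 0.012], [0.547, 0.04, 0.079], [0.653, 
[... 805 characters left out ...]
2, 0.357, 0.078], [0.501, 0.391, 0.083]]
  top ((471.28271484375, 366.68084716796875), 28.237730026245117) 0.07966345904319039
oil_center 0.92 [240. 443.] 929 [[0.507, -0.423, 0.0], [0.533, -0.348, 0.111], [0.562, -0.331, 0.171]]
  top ((535.1461791992188, -359.7884216308594), 14.259256362915039) 0.16866371672636726
ramekin_center 0.93 [153. 244.] 866 [[0.709, 0.055, 0.001], [0.75, 0.093, 0.02], [0.78, 0.126, 0.047]]
  top ((744.2664794921875, 90.63934326171875), 39.621551513671875) 0.043747745929181625
tin_center 0.64 [148. 323.] 571 [[0.733, -0.127, 0.021], [0.755, -0.1, 0.068], [0.784, -0.073, 0.073]]
  top ((760.9774780273438, -101.57783508300781), 27.119474411010742) 0.06951119624651858
```

View pics/a.png

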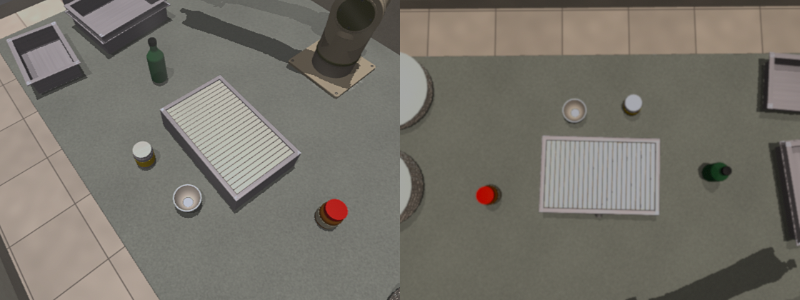

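Call:
step_arm(
  increments=[
    [0,0.02,0.03,0,0],
    [0,0.02,0.03,0,-0.09],
    [0,0.02,0.03,0,-0.09],
    [0,0.02,0.03,0,-0.09],
    [0,0.02,0.03,0,-0.09],
    [0,0.02,0.03,0,0],
    [0,0.02,0.03,0,0],
    [0,0.02,0.03,0,0],
    [0,0.02,0.03,0,0],
    [0,0.02,0.03,0,0],
    [0,0.02,0.03,0,0],
    [0,0.02,0.03,0,0],
  ],
  force=40,
)

```text
clock: 1.6
position: [0.4372, -0.2318, 0.2317]
ee_rot: [0.707, -0.014, -0.707, -0.014]
ft_force: [0.4, -1.6, 0.3]
grip_width: -0.001
```

Call:
step_arm(
  increments=[
    [0,0.018,0.029,0,0],
    [0,0.018,0.029,0,0],
    [0,0.018,0.029,-0.02,0],
    [0,0.018,0.029,-0.02,0],
    [0,0.018,0.029,-0.03,0],
    [0,0,0,-0.03,0],
    [0,0,0,-0.03,0],
    [0,0,0,-0.01,0],
    [0,0,0,-0.006,0],
    [0,0,0,0,0],
    [0,0,0,0,0],
  ],
)

```text
clock: 2.52
position: [0.5258, -0.0912, 0.0893]
ee_rot: [0.708, -0.015, -0.706, -0.014]
ft_force: [0.3, 0.2, 0.3]
grip_width: -0.002
```

Call:
step_arm(
  increments=[
    [0,0,0,-0.002,0],
    [0,0,0,-0.002,0],
    [0,0,0,-0.002,0],
    [0,0,0,0,0],
    [0,0,0,0,0],
  ],
)

```text
clock: 2.93
position: [0.525, -0.0908, 0.082]
ee_rot: [0.707, -0.014, -0.707, -0.014]
ft_force: [-0.8, -0.3, -0.1]
grip_width: -0.001
```

Call:
step_arm(
  increments=[
    [0,0,0,-0.002,0],
    [0,0,0,-0.001,0],
    [0,0,0,0,0],
    [0,0,0,0,0],
  ],
)

```text
clock: 3.27
position: [0.5249, -0.0907, 0.0787]
ee_rot: [-0.707, 0.014, 0.707, 0.014]
ft_force: [-0.2, -0.1, -0.1]
grip_width: -0.0
```

Call:
step_arm(
  increments=[
    [0,0,0,-0.001,0],
    [0,0,0,0,0],
    [0,0,0,0,0],
  ],
)

```text
clock: 3.52
position: [0.525, -0.0907, 0.0778]
ee_rot: [0.707, -0.014, -0.707, -0.014]
ft_force: [-0.2, 0.2, 0.9]
grip_width: -0.0
```

Call:
step_arm(
  increments=[
    [0,0,0,-0.001,0],
    [0,0,0,0,0],
    [0,0,0,0,0],
  ],
)

```text
clock: 3.77
position: [0.525, -0.0907, 0.0768]
ee_rot: [0.707, -0.014, -0.707, -0.014]
ft_force: [-0.7, -0.2, -0.0]
grip_width: -0.001
```

Call:
step_arm(
  increments=[
    [0,0,0,-0.001,0],
    [0,0,0,0,0],
    [0,0,0,0,0],
  ],
)

```text
clock: 4.02
position: [0.5251, -0.0908, 0.0758]
ee_rot: [0.707, -0.014, -0.707, -0.014]
ft_force: [-0.4, -0.4, 0.4]
grip_width: -0.002
```

Call:
step_arm(
  increments=[
    [0,0,0,-0.001,0],
    [0,0,0,0,0],
    [0,0,0,0,0],
  ],
)

```text
clock: 4.27
position: [0.5251, -0.0907, 0.0748]
ee_rot: [0.707, -0.014, -0.707, -0.014]
ft_force: [-0.1, -0.2, 0.8]
grip_width: 0.001
```

Call:
step_arm(
  increments=[
    [0,0,0,-0.001,0],
    [0,0,0,0,0],
    [0,0,0,0,0],
  ],
)

```text
clock: 4.52
position: [0.5251, -0.0907, 0.0738]
ee_rot: [0.707, -0.014, -0.707, -0.014]
ft_force: [0.9, 0.9, 1.4]
grip_width: 0.002
```

Call:
step_arm(
  increments=[
    [0,0,0,-0.001,0],
    [0,0,0,-0.001,0],
    [0,0,0,-0.001,0],
    [0,0,0,-0.001,0],
    [0,0,0,0,0],
    [0,0,0,0,0],
  ],
)

```text
clock: 5.02
position: [0.5251, -0.0907, 0.0698]
ee_rot: [0.707, -0.014, -0.707, -0.014]
ft_force: [-0.2, 0.4, 3.6]
grip_width: -0.002
```

Call:
step_arm(
  increments=[
    [0,0,0,0.005,0],
    [0,0,0,0.009,0],
    [0,0.001,0.025,0,0],
    [0,0.001,0.025,0,0],
    [0,0,0,0,0],
    [0,0,0,-0.004,0],
    [0,0,0,-0.003,0],
    [0,0,0,-0.002,0],
    [0,0,0,0,0],
    [0,0,0,0,0],
  ],
)

```text
clock: 5.85
position: [0.5268, -0.0416, 0.0747]
ee_rot: [-0.707, 0.015, 0.707, 0.015]
ft_force: [-0.6, -0.2, 0.9]
grip_width: 0.003
```

Call:
step_arm(
  increments=[
    [0,0,0,0.009,0],
    [0,0.001,0.025,0,0],
    [0,0.001,0.025,0,0],
    [0,0,0,0,0],
    [0,0,0,-0.004,0],
    [0,0,0,-0.003,0],
    [0,0,0,-0.001,0],
    [0,0,0,-0.001,0],
    [0,0,0,0,0],
    [0,0,0,0,0],
  ],
)

```text
clock: 6.68
position: [0.529, 0.0086, 0.0748]
ee_rot: [-0.707, 0.015, 0.707, 0.014]
ft_force: [0.4, -0.2, 0.9]
grip_width: -0.001
```

Call:
step_arm(
  increments=[
    [0,0,0,0.009,0],
    [0,0.001,0.025,0,0],
    [0,0.001,0.025,0,0],
    [0,0,0,0,0],
    [0,0,0,-0.004,0],
    [0,0,0,-0.003,0],
    [0,0,0,-0.001,0],
    [0,0,0,-0.001,0],
    [0,0,0,0,0],
    [0,0,0,0,0],
  ],
)

```text
clock: 7.52
position: [0.531, 0.0585, 0.0748]
ee_rot: [-0.707, 0.015, 0.707, 0.014]
ft_force: [-0.2, -1.2, 1.3]
grip_width: 0.001
```

Call:
step_arm(
  increments=[
    [0,0,0,0.009,0],
    [0,0.001,0.025,0,0],
    [0,0.001,0.025,0,0],
    [0,0,0,0,0],
    [0,0,0,-0.004,0],
    [0,0,0,-0.003,0],
    [0,0,0,-0.001,0],
    [0,0,0,-0.001,0],
    [0,0,0,0,0],
    [0,0,0,0,0],
  ],
)

```text
clock: 8.35
position: [0.5331, 0.1085, 0.0748]
ee_rot: [-0.707, 0.015, 0.707, 0.014]
ft_force: [-0.5, 0.2, 1.2]
grip_width: -0.001
```

Call:
step_arm(
  increments=[
    [0,0,0,-0.0005,0],
    [0,0,0,0,0],
    [0,0,0,0,0],
  ],
)

```text
clock: 8.6
position: [0.5331, 0.1091, 0.0744]
ee_rot: [0.707, -0.014, -0.707, -0.014]
ft_force: [-0.1, -0.9, 0.7]
grip_width: 0.002
```

Call:
step_arm(
  increments=[
    [0,0,0,-0.0005,0],
    [0,0,0,0,0],
    [0,0,0,0,0],
  ],
)

```text
clock: 8.85
position: [0.5331, 0.1092, 0.0739]
ee_rot: [0.707, -0.014, -0.707, -0.014]
ft_force: [0.4, -1.3, 0.6]
grip_width: 0.001
```

Call:
step_arm(
  increments=[
    [0,0,0,-0.0005,0],
    [0,0,0,0,0],
    [0,0,0,0,0],
  ],
)

```text
clock: 9.1
position: [0.5331, 0.1093, 0.0734]
ee_rot: [0.707, -0.014, -0.707, -0.014]
ft_force: [1.1, -0.7, 0.8]
grip_width: 0.003
```

Call:
step_arm(
  increments=[
    [0,0,0,-0.0005,0],
    [0,0,0,-0.0005,0],
    [0,0,0,0,0],
    [0,0,0,0,0],
  ],
)

```text
clock: 9.43
position: [0.5331, 0.1093, 0.0724]
ee_rot: [0.707, -0.014, -0.707, -0.014]
ft_force: [0.6, -1.6, 2.6]
grip_width: 0.0
```

Call:
step_arm(
  increments=[
    [0,0,0,-0.0005,0],
    [0,0,0,-0.0005,0],
    [0,0,0,0,0],
    [0,0,0,0,0],
  ],
)

```text
clock: 9.77
position: [0.5331, 0.1092, 0.0714]
ee_rot: [0.707, -0.014, -0.707, -0.014]
ft_force: [0.5, -2.3, 2.2]
grip_width: 0.001
```

```bash
python3 - <<'E'
from h import *
o=monitor.get_obs(); print({k:np.round(v,3) for k,v in o.items()})
a=camera("scene"); b=camera("top")
cv2.imwrite("pics/b.png",cv2.resize(np.hstack([a["color"][100:320,150:430],b["color"][170:320,180:380][:,:,:].repeat(1,0)] if 0 else [cv2.resize(a["color"][100:310,180:460],(400,300)),cv2.resize(b["color"][170:320,180:380],(400,300))]),(800,300))[...,::-1])
E
```

```text
{'clock': np.float64(9.767), 'joint_pos': array([ 0.213,  0.367, -0.584,  1.827,  0.235,  1.017, -2.076]), 'joint_velocities': array([-0.001, -0.001,  0.001, -0.   , -0.001,  0.   , -0.   ]), 'tau': array([-7.2500e-01, -5.2178e+01, -7.4230e+00, -3.1739e+01, -4.2900e-01,
        1.7500e-01, -4.0000e-03]), 'position': array([0.533, 0.109, 0.071]), 'ee_rot': array([ 0.707, -0.014, -0.707, -0.014]), 'ft_force': array([ 0.545, -2.29 ,  2.159]), 'torque': array([-0.23 , -0.273, -0.032]), 'grip_width': np.float64(0.001)}
```

View pics/b.png

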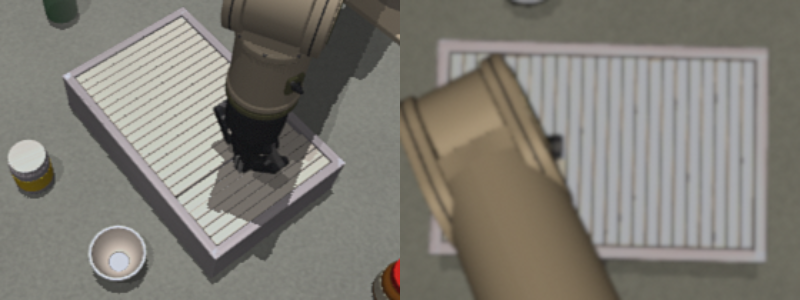

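Call:
step_arm(
  increments=[
    [0,0,0,0.005,0],
    [0,0,0,0.008,0],
    [0,-0.001,-0.026,0,0],
    [0,-0.001,-0.025,0,0],
    [0,-0.001,-0.025,0,0],
    [0,0,0,-0.004,0],
    [0,0,0,-0.003,0],
    [0,0,0,-0.001,0],
    [0,0,0,-0.001,0],
    [0,0,0,-0.0005,0],
    [0,0,0,0,0],
    [0,0,0,0,0],
  ],
)

```text
clock: 10.87
position: [0.53, 0.0336, 0.0758]
ee_rot: [-0.707, 0.014, 0.707, 0.013]
ft_force: [-5.2, -5.3, 11.2]
grip_width: -0.002
```

```bash
python3 - <<'E'
from h import *
o=monitor.get_obs(); print(o["clock"],o["position"],o["ft_force"],o["torque"])
E
```

```text
10.8667 [0.52995796 0.03356024 0.07579354] [-5.18759779 -5.33926659 11.19262489] [-1.20658691  1.1145087  -0.04684246]
```

Call:
step_arm(
  increments=[
    [0,0,0,0.004,0],
    [0,0,0,0.004,0],
    [0,0.0005,0.013,0,0],
    [0,0,0,0,0],
    [0,0,0,-0.003,0],
    [0,0,0,-0.003,0],
    [0,0,0,-0.001,0],
    [0,0,0,-0.0005,0],
    [0,0,0,0,0],
    [0,0,0,0,0],
  ],
)

```text
clock: 11.7
position: [0.5306, 0.0465, 0.0759]
ee_rot: [0.707, -0.014, -0.707, -0.014]
ft_force: [-4.5, 2.1, 9.8]
grip_width: -0.0
```

Call:
step_arm(
  increments=[
    [0,0,0,0.004,0],
    [0,0,0,0.004,0],
    [0,0.0005,0.007,0,0],
    [0,0,0,0,0],
    [0,0,0,-0.003,0],
    [0,0,0,-0.003,0],
    [0,0,0,-0.001,0],
    [0,0,0,-0.001,0],
    [0,0,0,0,0],
    [0,0,0,0,0],
  ],
)

```text
clock: 12.53
position: [0.5309, 0.0531, 0.0752]
ee_rot: [-0.707, 0.014, 0.707, 0.014]
ft_force: [0.1, 0.3, 0.6]
grip_width: -0.002
```

Call:
step_arm(
  increments=[
    [0,0,0,0.004,0],
    [0,0,0,0.004,0],
    [0,-0.0005,-0.017,0,0],
    [0,-0.0005,-0.017,0,0],
    [0,0,0,0,0],
    [0,0,0,-0.003,0],
    [0,0,0,-0.003,0],
    [0,0,0,-0.001,0],
    [0,0,0,-0.0005,0],
    [0,0,0,0,0],
    [0,0,0,0,0],
  ],
)

```text
clock: 13.45
position: [0.5302, 0.02, 0.0764]
ee_rot: [0.707, -0.014, -0.707, -0.014]
ft_force: [-2.0, -0.7, 8.2]
grip_width: -0.003
```

Call:
step_arm(
  increments=[
    [0,0,0,0.004,0],
    [0,0,0,0.004,0],
    [0,0,-0.006,0,0],
    [0,0,0,0,0],
    [0,0,0,-0.003,0],
    [0,0,0,-0.003,0],
    [0,0,0,-0.001,0],
    [0,0,0,-0.001,0],
    [0,0,0,0,0],
    [0,0,0,0,0],
  ],
)

```text
clock: 14.28
position: [0.5301, 0.0132, 0.0762]
ee_rot: [-0.707, 0.014, 0.707, 0.014]
ft_force: [-1.9, -1.0, 7.4]
grip_width: -0.002
```

Call:
step_arm(
  increments=[
    [0,0,0,0.004,0],
    [0,0,0,0.004,0],
    [0,0.0005,0.018,0,0],
    [0,0.0005,0.018,0,0],
    [0,0,0,0,0],
    [0,0,0,-0.003,0],
    [0,0,0,-0.003,0],
    [0,0,0,-0.001,0],
    [0,0,0,-0.0005,0],
    [0,0,0,0,0],
    [0,0,0,0,0],
  ],
)

```text
clock: 15.2
position: [0.531, 0.0486, 0.0765]
ee_rot: [-0.707, 0.015, 0.707, 0.014]
ft_force: [-2.2, -0.1, 5.1]
grip_width: 0.0
```

Call:
step_arm(
  increments=[
    [0,0,0,0.03,0],
    [0,0,0,0.035,0],
    [0.085,-0.006,0.03,0.02,0],
    [0.085,-0.006,0.032,0,0],
    [0.085,-0.006,0.032,0,0],
    [0.085,-0.006,0.032,0,0],
    [0.085,-0.006,0.032,0,0],
    [0.085,-0.006,0.032,0,0],
    [0.085,-0.006,0.032,0,0],
    [0.085,-0.006,0.032,0,0],
    [0.085,-0.006,0.032,0,0],
    [0.085,-0.005,0.032,0,0],
  ],
)

```text
clock: 16.2
position: [0.4719, 0.3678, 0.161]
ee_rot: [-0.707, 0.015, 0.707, 0.014]
ft_force: [0.3, 0.4, 0.2]
grip_width: 0.997
```

Call:
step_arm(
  increments=[
    [0.085,0,0,0,0],
    [0.085,0,0,0,0],
    [0.085,0,0,0,0],
  ],
)

```text
clock: 16.45
position: [0.4725, 0.3662, 0.1608]
ee_rot: [-0.707, 0.015, 0.707, 0.014]
ft_force: [-0.2, -0.6, 0.4]
grip_width: 0.996
```

```bash
python3 - <<'E'
from h import *
o=monitor.get_obs(); print(o["position"],o["ee_rot"],o["ft_force"],o["grip_width"])
a=camera("scene");W=world(a)
c=a["color"].astype(int); m=(c[...,0]>120)&(c[...,1]<50)&(a["range_z"]>0)&(abs(W[...,2]-.08)<.004)
print(m.sum(),cv2.minEnclosingCircle(W[m][:,:2].astype(np.float32)*1000))
cv2.imwrite("pics/c.png",cv2.resize(a["color"][160:370,280:560],(560,420))[...,::-1])
E
```

```text
[0.47251693 0.3661697  0.16082442] [-0.7068487   0.01494217  0.70706648  0.0140936 ] [-0.21638582 -0.57687588  0.37222118] 0.9964539795097299
0 ((0.0, 0.0), 0.0)
```

View pics/c.png

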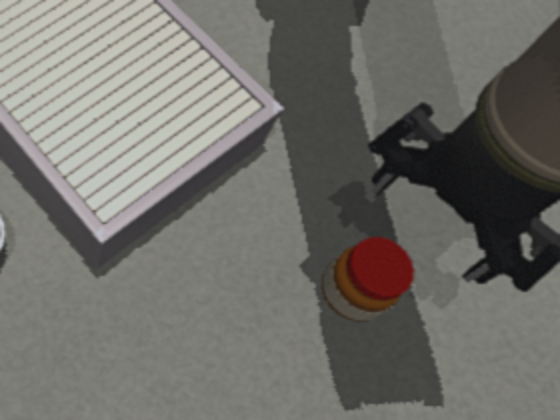

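Call:
step_arm(
  increments=[
    [0.085,0,0,-0.03,0],
    [0.085,0,0,-0.03,0],
    [0.085,0,0,-0.025,0],
    [0.085,0,0,-0.02,0],
    [0.085,0,0,-0.02,0],
    [0.085,0,0,-0.01,0],
    [0.085,0,0,0,0],
  ],
)

```text
clock: 17.08
position: [0.4717, 0.3649, 0.0242]
ee_rot: [-0.706, 0.016, 0.708, 0.014]
ft_force: [0.3, 0.5, 0.4]
grip_width: 0.994
```

Call:
step_arm(
  increments=[
    [0.045,0,0,0,0],
    [0.045,0,0,0,0],
    [0.045,0,0,0,0],
    [0.045,0,0,0,0],
    [0.045,0,0,0,0],
    [0.045,0,0,0,0],
  ],
  force=50,
)

```text
clock: 17.58
position: [0.473, 0.3677, 0.0284]
ee_rot: [0.708, -0.014, -0.706, -0.015]
ft_force: [-0.2, -1.8, 5.1]
grip_width: 0.725
```

Call:
step_arm(
  increments=[
    [0.045,0,0,0.01,0],
    [0.045,0,0,0.015,0],
    [0.045,0,0,0.025,0],
    [0.045,0,0,0.03,0],
    [0.045,0,0,0.03,0],
    [0.045,0,0,0.01,0],
    [0.045,0,0,0,0],
    [0.045,0,0,0,0],
  ],
)

```text
clock: 18.25
position: [0.4719, 0.3669, 0.1458]
ee_rot: [0.707, -0.014, -0.707, -0.014]
ft_force: [-0.3, -1.5, -6.7]
grip_width: 0.723
```

```bash
python3 - <<'E'
from h import *
o=monitor.get_obs(); print(o["position"],o["ee_rot"],o["ft_force"],o["torque"],o["grip_width"])
a=camera("scene");W=world(a)
r=regions_of(a,"jar_center")
for q in r[:2]:
    w=W[q["region"]&(a["range_z"]>0)]; print(q["p"],q["centre"],np.percentile(w,[3,50,97],axis=0).round(3).tolist())
r0,c0=[int(v) for v in r[0]["centre"]]; r0=min(max(r0,100),320);c0=min(max(c0,140),420)
cv2.imwrite("pics/d.png",cv2.resize(a["color"][r0-100:r0+100,c0-140:c0+140],(700,500))[...,::-1])
E
```

```text
[0.47188277 0.36685466 0.14575238] [ 0.70698035 -0.0144773  -0.70694408 -0.01411609] [-0.30918594 -1.49328528 -6.6537109 ] [-0.05180887 -0.01377597  0.04054143] 0.7226044929266195
0.96 [277.1, 485.2] [[0.469, 0.338, 0.129], [0.491, 0.365, 0.175], [0.501, 0.393, 0.2]]
```

View pics/d.png

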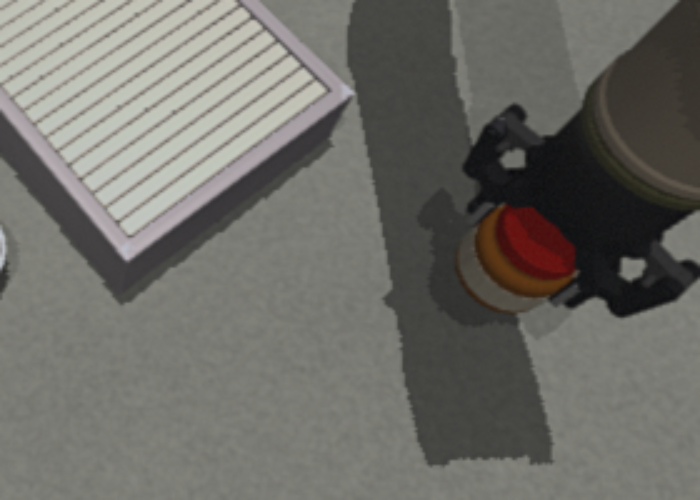

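Call:
step_arm(
  increments=[
    [0.045,0.005,-0.018,0,0],
    [0.045,0.005,-0.03,0,0],
    [0.045,0.005,-0.03,0,0],
    [0.045,0.005,-0.03,0,0],
    [0.045,0.005,-0.03,0,0],
    [0.045,0.005,-0.03,0,0],
    [0.045,0.005,-0.03,0,0],
    [0.045,0.005,-0.03,0,0],
    [0.045,0.005,-0.03,0,0],
    [0.045,0.005,-0.03,0,0],
    [0.045,0.005,-0.028,0,0],
    [0.045,0.005,-0.02,0,0],
  ],
)

```text
clock: 19.35
position: [0.531, 0.0278, 0.1444]
ee_rot: [-0.706, 0.016, 0.708, 0.015]
ft_force: [0.1, 0.1, -5.4]
grip_width: 0.724
```

Call:
step_arm(
  increments=[
    [0.045,0,0,-0.01,0],
    [0.045,0,0,-0.01,0],
    [0.045,0,0,-0.01,0],
    [0.045,0,0,-0.005,0],
    [0.045,0,0,-0.002,0],
    [0.045,0,0,0,0],
    [0.045,0,0,0,0],
    [0.045,0,0,0,0],
  ],
)

```text
clock: 20.02
position: [0.5324, 0.0316, 0.1098]
ee_rot: [0.707, -0.014, -0.707, -0.014]
ft_force: [0.3, -0.4, -5.9]
grip_width: 0.727
```

```bash
python3 - <<'E'
from h import *
o=monitor.get_obs(); print(o["position"],o["ft_force"],o["torque"],o["grip_width"])
a=camera("scene");W=world(a)
for q in regions_of(a,"jar_center")[:2]:
    w=W[q["region"]&(a["range_z"]>0)]; print(q["p"],q["centre"],np.percentile(w,[3,50,97],axis=0).round(3).tolist())
cv2.imwrite("pics/e.png",cv2.resize(a["color"][100:300,190:470],(700,500))[...,::-1])
E
```

```text
[0.53235638 0.03164972 0.10983161] [ 0.26868501 -0.3873185  -5.93711958] [-0.05696769 -0.04545816  0.00692464] 0.7265659987162595
0.62 [179.1, 321.6] [[0.532, 0.011, 0.09], [0.552, 0.04, 0.138], [0.561, 0.061, 0.164]]
```

View pics/e.png

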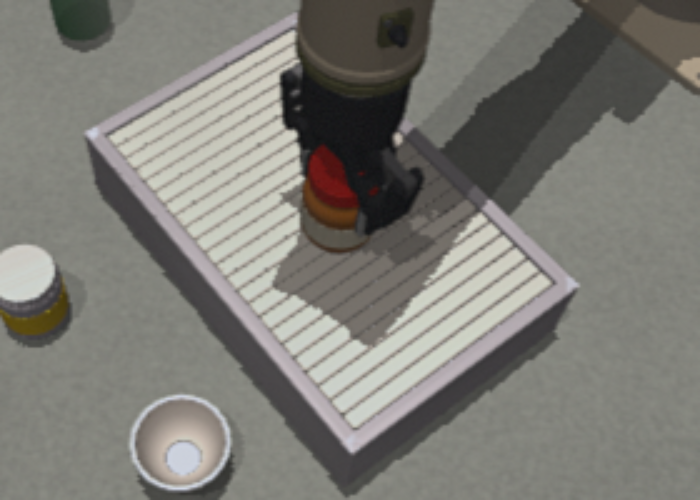

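Call:
step_arm(
  increments=[
    [0.045,0,0,-0.002,0],
    [0.045,0,0,-0.002,0],
    [0.045,0,0,0,0],
    [0.045,0,0,0,0],
  ],
)

```text
clock: 20.45
position: [0.5323, 0.0313, 0.1055]
ee_rot: [0.707, -0.014, -0.707, -0.014]
ft_force: [0.5, -0.1, -3.7]
grip_width: 0.725
```

Call:
step_arm(
  increments=[
    [0.045,0,0,-0.001,0],
    [0.045,0,0,0,0],
    [0.045,0,0,0,0],
  ],
)

```text
clock: 20.7
position: [0.5323, 0.0313, 0.1048]
ee_rot: [0.707, -0.014, -0.707, -0.014]
ft_force: [-0.2, -0.0, 1.8]
grip_width: 0.725
```

Call:
step_arm(
  increments=[
    [0.045,0,0,-0.001,0],
    [0.045,0,0,0,0],
    [0.045,0,0,0,0],
  ],
)

```text
clock: 20.95
position: [0.5324, 0.0313, 0.1041]
ee_rot: [0.707, -0.014, -0.707, -0.014]
ft_force: [-2.7, -0.7, 6.5]
grip_width: 0.727
```

Call:
step_arm(
  increments=[
    [0.045,0,0,0.001,0],
    [0.045,0,0,0,0],
    [0.066,0,0,0,0],
    [0.07,0,0,0,0],
    [0.075,0,0,0,0],
    [0.085,0,0,0,0],
    [0.085,0,0,0,0],
    [0.085,0,0,0,0],
    [0.085,0,0,0,0],
  ],
)

```text
clock: 21.7
position: [0.532, 0.0313, 0.1043]
ee_rot: [0.707, -0.014, -0.707, -0.014]
ft_force: [-0.3, -0.1, -0.1]
grip_width: 0.995
```

Call:
step_arm(
  increments=[
    [0.085,0,0,0.01,0],
    [0.085,0,0,0.02,0],
    [0.085,0,0,0.03,0],
    [0.085,0,0,0.03,0],
    [0.085,0,0,0.03,0],
    [0.085,0,0,0.03,0],
    [0.085,-0.03,-0.02,0.01,0],
    [0.085,-0.03,-0.02,0,0],
    [0.085,-0.03,-0.02,0,0],
    [0.085,-0.02,-0.02,0,0],
    [0.085,0,-0.03,0,0],
    [0.085,0,-0.03,0,0],
  ],
)

```text
clock: 22.7
position: [0.4212, -0.1095, 0.2659]
ee_rot: [0.708, -0.014, -0.706, -0.013]
ft_force: [0.4, -0.3, 1.2]
grip_width: 0.996
```

```bash
python3 - <<'E'
from h import *
o=monitor.get_obs(); print(o["clock"],o["position"],o["ft_force"],o["grip_width"])
ims=[]
for n in("scene","top"):
    a=camera(n);W=world(a)
    for q in regions_of(a,"jar_center")[:2]:
        w=W[q["region"]&(a["range_z"]>0)]; t=w[w[:,2]>np.percentile(w[:,2],95)-.006]
        A=np.c_[t[:,:2],np.ones(len(t))]; f=np.linalg.lstsq(A,t[:,2],rcond=None)[0]
        print(n,q["p"],q["centre"],cv2.minEnclosingCircle(t[:,:2].astype(np.float32)*1000),np.median(t[:,2]),"slope",f[:2].round(3))
    s=W[(abs(W[...,2]-.078)<.02)&(abs(W[...,0]-.53)<.1)&(abs(W[...,1]-.1)<.03)]; print("slats z",np.median(s[:,2]))
    ims.append(cv2.resize(a["color"][100:310,180:460],(400,300)))
cv2.imwrite("pics/f.png",np.hstack(ims)[...,::-1])
E
```

```text
22.7 [ 0.42115699 -0.10952357  0.26588856] [ 0.39065011 -0.25668331  1.16585291] 0.9964158462251236
scene 0.92 [177.5, 326.5] ((530.9865112304688, 31.340913772583008), 28.61819076538086) 0.15726576788760027 slope [-0.015 -0.007]
scene 0.62 [279.7, 261.9] ((741.9165649414062, 90.12336730957031), 40.04756164550781) 0.0452329802090089 slope [0.002 0.016]
slats z 0.0787035869227748
top 0.94 [243.9, 270.3] ((531.4545288085938, 31.11181640625), 27.870988845825195) 0.15575424761388335 slope [ 0.006 -0.   ]
slats z 0.07699675270169704
```

View pics/f.png

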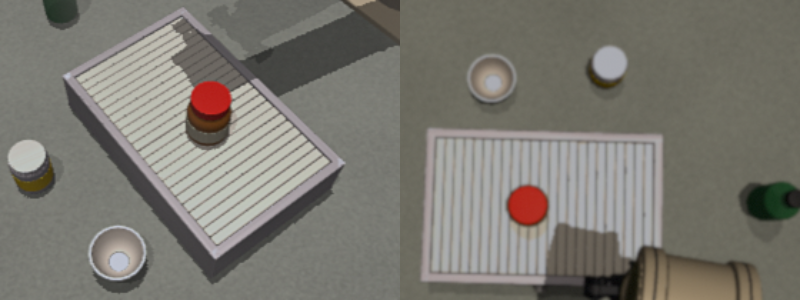

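Call:
step_arm(
  increments=[
    [0.085,0,0,0,0],
    [0.085,0,0,0,0],
    [0.085,0,0,0,0],
  ],
)

```text
clock: 23.15
position: [0.4222, -0.1078, 0.2645]
ee_rot: [0.707, -0.014, -0.707, -0.014]
ft_force: [0.8, 0.0, 1.3]
grip_width: 0.997
```

```bash
python3 -c "
from workcell import ticket; print(ticket.hand_in())"
```

```text
the job is handed in; nothing more can be done
None
```

I found the bar at well y ≈ +22 mm and stood the jar on it, centred over the bar. The job was handed in at about 23 s of the 72 s allowed.

- **Finding the bar:** With closed fingers, presses at world y of about 0.013, 0.020, 0.034, 0.047 and 0.049 m were hard at 5 to 11 N. Presses at 0.009 and 0.053 m were soft. The middle of that hard band is world y ≈ 0.031 m, to within about 3 mm. The highest reading while searching was 11 N; forces were read only at the end of each move, so brief peaks in between were not seen.
- **Press depth:** The first coarse pass, at 50 mm spacing, straddled the bar and missed it. Most of its presses reached only about 1 N before I moved on.
- **Placing the jar:** It met hard support as I lowered it. The wrist briefly read +6.5 N against about −6 N while it hung, so roughly 12 to 13 N went into the cover. I backed off 1 mm before opening the gripper.
- **Last check:** The jar's axis is at (0.531, 0.031) m in both cameras, on the bar's line. Its top is about 1 to 2 mm lower than an unsunk jar's would be, and it stands level to within about 1°. The bowl, tin and bottle look undisturbed, and the gripper is well clear.

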